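# Feed a food tray home into the tray sealer with the push stick

## Task

With the wooden push stick held by its raised grip, push the food tray from the sealer's apron in under the guard flap and on against the stiff seat plate hidden at the back, until that plate is fully home and the tray stops dead. Touch the tray only with the stick and never push harder than about 20 N, keep your hand out of the mouth and off the sealer, and leave everything else alone. Then draw the stick out so that the flap drops shut, and lay it flat on the worktop again.

Things in the scene. Friction and masses are not known exactly. Their poses are not given: they have to be found in the camera images.
- sealer: Bench tray sealer, a low metal tunnel fixed left of the sink, mouth facing the robot's right. Origin: on the worktop (z = 0), middle of the mouth; x points into the mouth (feed direction), z up. Its deck, 8 mm thick and 150 wide, runs from x = -135 (open apron) to +215 mm. Housing from x = 0 on: 150 wide, top at z = 125 mm. Hidden at its back is a seat for the tray.
- mouth (a point): Middle of the mouth at deck height (8 mm above the worktop, below it the sealer's origin). The mouth is 110 mm wide and 47 mm clear over the deck. Rails 32 mm high guide the tray: on the apron flared, 130 mm apart 100 mm before the mouth, 108 mm at the mouth; inside, the channel is 110 mm wide, 5 mm of play each side of the tray.
- guard_flap (a joint): Hinged guard flap across the mouth, 102 mm wide, hinge 52 mm above the worktop just inside the mouth, lower edge 16 mm above the worktop. 0 = hanging shut; grows (rad) as it is pushed inwards. It lifts at under 2 N and falls shut by itself; it rides on the tray and then on the stick.
- seat_plate (a joint): Travel (m) of the hidden seat plate: 0 forward (at the start), about 0.010 home, where the tray comes dead against two rigid lugs; the tray's far edge is then 140 to 180 mm inside the mouth, differing each time, not visible. It slides stiffly (about 4 N on top of the tray's friction of 1 to 4 N), has no spring and stays where it is left.
- tray: Shallow steel food tray with a flat closed lid, 100 x 100 mm, 28 high (rim 100 x 100 from 20 to 28 mm up, corners rounded 8 mm, body below it 94 x 94), about 0.3 kg. It starts on the apron before the mouth, roughly square to it. Origin: centre of the underside; x points in the feed direction, z up.
- push_stick: Wooden T-shaped push stick, about 0.15 kg, flat right of the sink. Origin: underside, below the grip's middle; x to the nose, z up. Shaft 22 wide, 22 high, x = -110 to +158 mm; crossbar 56 wide, 22 high, flat pushing face at x = +170; raised grip x = -40 to +40, 22 wide, top 50 mm up: pinch across its width. Centre of mass about 25 mm ahead of the origin.
- mug_white: Bystander: plain white mug, 83 mm wide, 94 high. Origin: middle of the underside. Leave it alone.
- honey_jar: Bystander: glass jar of honey with a red lid, 65 mm wide, 100 high. Origin: middle of the underside. Leave it alone.
- tuna_tin: Bystander: food tin, 75 mm wide, 58 high, on the strip of worktop in front of the sink (behind the sink the mixer tap stands 0.38 m high, its spout reaching forward to x = 0.68, so carry things across in front of it). Origin: middle of the underside. Leave it alone.
- spice_c: Bystander: spice jar with a dark cap, 41 mm wide, 105 high. Origin: middle of the underside. Leave it alone.
- pepper_mill: Bystander: turned wooden pepper mill, 58 mm wide, 150 high. Origin: middle of the underside. Leave it alone.

How it is judged:
By the outcome, as a careful person would: the job done as asked, in the order asked, and still so for the second after the job is handed in, with the robot touching nothing.
It also fails if it takes over 72 s, if anything falls off the work surface, if the arm or the gripper's body presses on something with over 40 N, if the wrist force passes 120 N, or if a joint passes its speed limit or range.

## Robot

A 6-joint arm with a two-finger parallel gripper is mounted at the origin on a cart in front of the work surface, level with it; the furniture and walls round the work are solid. World frame = base frame: x ahead of the robot, y to its left, z up, the work surface at z = 0. Lengths are in m, angles in rad, forces in N, time in s.
With the tool pointing down it reaches from about 0.425 to 0.95 m from the base axis. Payload 3.5 kg.
Tool frame: the origin (TCP) lies midway between the tips of the shut fingers; the grasp point (between the pads) lies 19 mm behind it; z points along the fingers, y is the line along which they close (so a half turn about z gives the same grasp; the last joint's range is limited). The gripper opens to 85 mm and grips with 20 to 120 N. Pads are 22 mm wide; open, the fingers measure 114 mm over their backs; the gripper's body (76 mm by 85 mm) begins 54 mm behind the grasp point. The pads swing forward as they close: fully open they stand 13 mm farther back than shut.
Start: joints at [-1.418, 0.286, 1.577, -0, 1.279, -0.15], TCP at [0.201, -0.644, 0.231] pointing down, gripper open.
Joint ranges: [-2.77, 2.77], [-0.9, 2.22], [0.21, 2.48], [-1.53, 4.67], [0.24, 2.81], [-2.84, 2.84]. Speed limits (rad/s): [2.79, 2.79, 3.14, 3.14, 3.14, 3.14].

## Interface

Orientations are given as a unit quaternion [x, y, z, w].
In Python, from plant import ctrl gives the robot as it stands. The module is installed in compiled form; this text tells all that it offers.
- The arm moves only by the shell command python3 -m inch 'ROWS' [FORCE]. ROWS is JSON, a list of rows, each a list of 5 numbers: the closure, from 0 (fully open) to 1 (shut), then the shift along the tool's x, y, z in m, then the turn about the tool's z in degrees. A call has 1 to 5 rows; each row is the pose to reach, as a shift and turn from the pose commanded when the call began, along the tool's axes at that moment; what a row does not reach only later rows make up. A row lasts 1/12 s, in which the tool goes at most 41.7 mm and 7.16 degrees, less where a joint would pass 70% of its speed; a pose out of reach is approached as far as the arm can. A call with a gripper value outside its range is refused whole. The fingers move at their own pace and stop on an object; FORCE is the grip in N (left out, the last holds). Time passes only in rows, so rows that repeat a pose let the fingers close. It gives the time, the measured TCP pose, the force, the opening and the grip force at its end, in the units of the state.
- ctrl.get_state(): the state, without advancing time (a new reading comes with each control period).
- ctrl.read_camera(name): name is "scene" or "top"; returns a dict with "pixels" (480x640x3 uint8, red, green, blue), "depth" (480x640 float32, m along the optical axis (not along the pixel's ray), 0 where there is no reading), "fx", "fy", "cx", "cy" (pixels), "D" ([k1, k2, p1, p2, k3] as OpenCV has them; the pictures are not rectified), "xyz" and "rotation" of the camera in the world. Camera axes: x right, y down, z forward; pixel columns grow to the right and rows downward; lengths in m; the calibration is good to about 2 mm. A picture is of the moment at which its call begins.
- ctrl.sign_off(): hands the job in; it is judged then, once.
Trained networks look in a picture, given as the dict that the camera call returned (one of the last four; its "shot" number tells which), for a name from the list of things; names that differ only in an ending like _2 or _b are one class to them, and where a whole thing is asked for, a point or a joint stands for the part that bears it (a point fixed in the world has none). Each returns a list of dicts, best first, with "score" (0 to 1); they miss things now and then, are a little off and sometimes report something else, mostly with a low value. They report only what shows in the picture. A call takes as long as a camera call.
- ctrl.spot_in(query, picture): "at" ([column, row] in pixels, amid what is visible of it).
- ctrl.tip_of(query, picture): "at" ([column, row] in pixels: a listed point, or the origin of a listed thing).
The state is a dict: "time": time; "qpos": joint angles; "dq": joint speeds; "joint_efforts": joint torques, N m; "eef_pos": TCP position; "tcp_rot": TCP orientation; "contact_force": force on the tool from outside, world axes, zero at the start; "wrist_torque": the same for the moment, N m; "opening": opening from 0.0 (shut) to 1.0 (fully open); "finger_force": force on a finger pad.
Only numpy, scipy, OpenCV 4.12 (cv2) and the standard library are available. Lean on these libraries where they do the work, as an engineer would, in place of code of your own. Each camera call takes 0.05 s, during which the arm holds its last target. There are 200 camera calls.

## Working session

There is one attempt and no reset: what is moved stays moved. The work goes in short steps, Python scripts to look and compute and a shell command to move; the robot and the scene stay as the last step left them, time stands still between calls to the robot, and variables do not carry over. Pictures are saved under pics/ and viewed, at most 10 in all, crops included, and the job is handed in when it is done.

```bash
mkdir -p pics
cat > h.py <<'E'
import numpy as np, cv2
from plant import ctrl
from scipy.spatial.transform import Rotation as R
def rot(c):
    r=np.array(c["rotation"],float)
    return r if r.shape==(3,3) else R.from_quat(r).as_matrix()
def K(c): return np.array([[c["fx"],0,c["cx"]],[0,c["fy"],c["cy"]],[0,0,1]])
def ray(c,p):
    u=cv2.undistortPoints(np.array([[p]],float),K(c),np.array(c["D"],float))[0,0]
    return rot(c)@np.array([u[0],u[1],1])
def atz(c,p,z):
    d=ray(c,p);o=np.array(c["xyz"]);return o+d*(z-o[2])/d[2]
def cloud(c):
    v,u=np.mgrid[0:480,0:640];pts=np.stack([u,v],-1).reshape(-1,1,2).astype(float)
    n=cv2.undistortPoints(pts,K(c),np.array(c["D"],float))[:,0]
    d=c["depth"].reshape(-1,1)
    P=np.hstack([n*d,d])@rot(c).T+np.array(c["xyz"])
    P[d[:,0]==0]=np.nan
    return P.reshape(480,640,3)
def save(c,f): cv2.imwrite(f,c["pixels"][:,:,::-1])
E
python3 - <<'E'
from h import *
np.set_printoptions(precision=4,suppress=True)
for n in("top","scene"):
    c=ctrl.read_camera(n);save(c,f"pics/{n}0.png");print(n,c["xyz"],rot(c)[:,2])
    for q,z in(("sealer",0),("mouth",.008),("tray",.008),("push_stick",0),("tuna_tin",0),("mug_white",0),("honey_jar",0),("spice_c",0),("pepper_mill",0)):
        for r in ctrl.tip_of(q,c)[:1]: print(q,r["score"],np.round(r["at"],1),atz(c,r["at"],z))
s=ctrl.get_state();print({k:np.round(v,3) for k,v in s.items()})
print(R.from_quat(s["tcp_rot"]).as_matrix())
E
```

```text
top [0.3758 0.0199 1.3591] [ 0.0698  0.017  -0.9974]
sealer 0.68 [234.1 226.7] [0.526  0.3048 0.    ]
mouth 0.98 [236.6 224.4] [0.5321 0.2959 0.008 ]
tray 0.97 [256.5 229.4] [0.518 0.236 0.008]
push_stick 0.94 [473.2 245.5] [ 0.4805 -0.4076  0.    ]
tuna_tin 0.96 [424.4 262.7] [ 0.4272 -0.2633  0.    ]
mug_white 0.59 [456.1 315.4] [ 0.274  -0.3563  0.    ]
honey_jar 0.74 [426.2 260.9] [ 0.4326 -0.2686  0.    ]
spice_c 0.61 [397.9 268.4] [ 0.4091 -0.1851  0.    ]
pepper_mill 0.86 [257.1 174. ] [0.6869 0.24   0.    ]
scene [-0.3182  0.9116  1.1058] [ 0.5011 -0.5594 -0.6602]
sealer 0.72 [236.6 284.9] [0.5236 0.3059 0.    ]
push_stick 0.81 [402.2 181.1] [ 0.4833 -0.4058  0.    ]
tuna_tin 0.64 [213.9 244.7] [0.6953 0.2468 0.    ]
mug_white 0.96 [442.7 216.5] [ 0.277  -0.3421  0.    ]
honey_jar 0.95 [189.4 265. ] [0.6787 0.3486 0.    ]
spice_c 0.55 [376.  224.1] [ 0.407 -0.164  0.   ]
pepper_mill 0.92 [213.9 243. ] [0.7011 0.2422 0.    ]
{'time': np.float64(1.0), 'qpos': array([-1.418,  0.286,  1.577,  0.   ,  1.279, -0.15 ]), 'dq': array([-0.001,  0.001,  0.001, -0.   , -0.   , -0.   ]), 'joint_efforts': array([  0.   , -40.597, -29.295,  -0.   ,   0.   ,  -0.   ]), 'eef_pos': array([ 0.201, -0.644,  0.231]), 'tcp_rot': array([ 0.989,  0.151,  0.   , -0.   ]), 'contact_force': array([ 0.557, -0.684,  0.469]), 'wrist_torque': array([ 0.014,  0.048, -0.038]), 'finger_force': np.float64(0.0), 'opening': np.float64(1.001)}
[[ 0.9545  0.2982  0.    ]
 [ 0.2982 -0.9545  0.    ]
 [ 0.     -0.     -1.    ]]
```

View pics/top0.png

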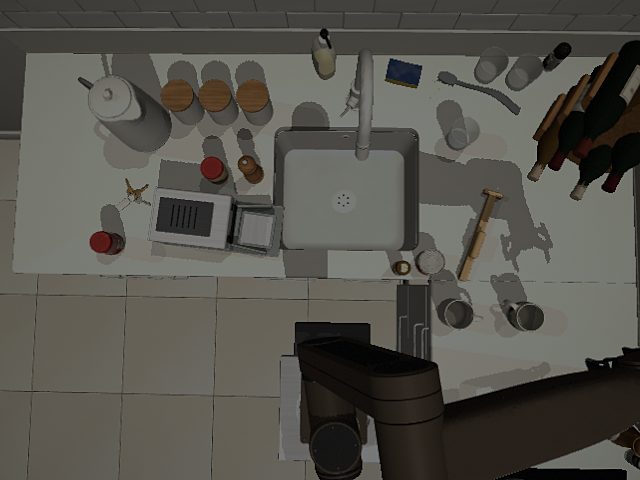

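View pics/scene0.png

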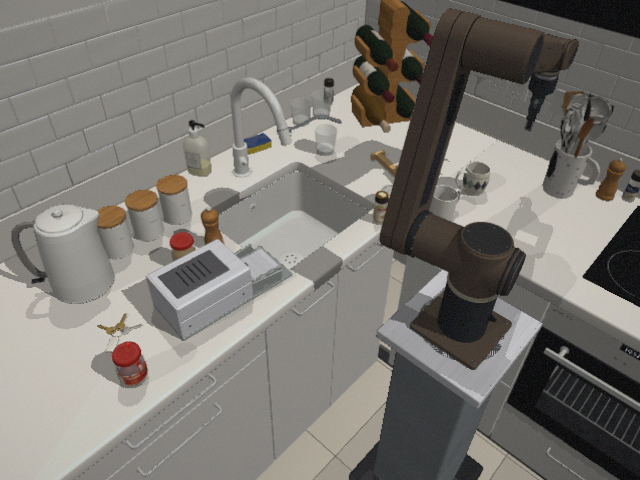

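The top view shows the stick at (465,278)→(490,193), the tray at (255,229) and the sealer at (150–235,190–248). The tin is at (430,262) and a spice jar at (401,268). Next I measure these from depth.

Run:
```python
from h import *
np.set_printoptions(precision=4,suppress=True)
c=ctrl.read_camera("top");P=cloud(c);Z=P[...,2]
def reg(x0,x1,y0,y1,z0,z1):
    return P[(P[...,0]>x0)&(P[...,0]<x1)&(P[...,1]>y0)&(P[...,1]<y1)&(Z>z0)&(Z<z1)]
def rect(n,p):
    (cx,cy),wh,a=cv2.minAreaRect((p[:,:2]*1000).astype(np.float32));print(n,len(p),cx,cy,wh,a,'z',np.median(p[:,2]),np.percentile(p[:,2],[2,98]))
rect("housing",reg(.4,.65,.27,.6,.11,.14))
rect("tray",reg(.42,.62,.17,.30,.026,.043))
rect("apron all",reg(.42,.62,.13,.29,.004,.06))
rect("stick",reg(.35,.68,-.5,-.37,.012,.06))
rect("grip",reg(.35,.68,-.5,-.37,.04,.06))
rect("bar",reg(.58,.68,-.5,-.37,.012,.03))
p=reg(.35,.68,-.5,-.37,.012,.06);print("stick ends",p[p[:,0].argmin()],p[p[:,0].argmax()])
print("tin",np.nanmean(reg(.36,.5,-.34,-.22,.05,.065),0),"spice",np.nanmean(reg(.36,.5,-.23,-.12,.08,.12),0))
cv2.imwrite("pics/crop.png",cv2.resize(np.hstack([c["pixels"][170:270,140:300],c["pixels"][170:290,400:560][:100]])[:,:,::-1],None,fx=2.5,fy=2.5,interpolation=cv2.INTER_CUBIC))
```

```text
housing 4232 537.2384643554688 401.6165771484375 (225.59933471679688, 150.64537048339844) 84.46304321289062 z 0.1204686565488613 [0.1135 0.127 ]
tray 1278 522.0620727539062 239.84791564941406 (120.42139434814453, 141.63999938964844) 82.56138610839844 z 0.03801080095558795 [0.0306 0.0426]
apron all 2285 520.5499877929688 211.93539428710938 (198.03607177734375, 157.78720092773438) 0.9215465188026428 z 0.03472020479623428 [0.0045 0.0436]
stick 881 509.94097900390625 -412.64385986328125 (56.830162048339844, 280.5953369140625) 69.06236267089844 z 0.024283258364346416 [0.0139 0.0544]
grip 226 480.85614013671875 -403.452392578125 (23.751848220825195, 79.87884521484375) 71.12675476074219 z 0.04986485191474033 [0.0414 0.0561]
bar 245 614.01416015625 -458.556640625 (54.75263595581055, 69.44782257080078) 87.56209564208984 z 0.022948810237586548 [0.0153 0.0287]
stick ends [ 0.375  -0.3727  0.0146] [ 0.6495 -0.4404  0.0193]
tin [ 0.4287 -0.2727  0.0568] spice [ 0.4087 -0.1829  0.1052]
```

View pics/crop.png

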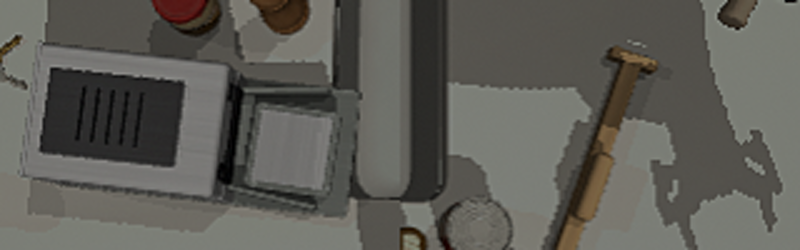

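```bash
python3 -m inch '[[0,0.034,-0.0147,0,0],[0,0.068,-0.0293,0,0],[0,0.102,-0.044,0,0],[0,0.136,-0.0586,0,0],[0,0.170,-0.0733,0,0]]' 60 >/dev/null
python3 -m inch '[[0,0.034,-0.0147,0,7],[0,0.068,-0.0293,0,14],[0,0.102,-0.044,0,21],[0,0.136,-0.0586,0,28],[0,0.169,-0.0733,0,35]]' >/dev/null
python3 -m inch '[[0,0,0,0.02,2.8],[0,0,0,0.05,2.8],[0,0,0,0.08,2.8],[0,0,0,0.08,2.8],[0,0,0,0.08,2.8]]'
python3 - <<'E'
from h import *
np.set_printoptions(precision=4,suppress=True)
c=ctrl.read_camera("top");s=ctrl.get_state();save(c,"pics/t2.png")
M=R.from_quat(s["tcp_rot"]).as_matrix();print(s["eef_pos"],np.degrees(np.arctan2(M[1,0],M[0,0])))
for n in("scene",):
    c=ctrl.read_camera(n);P=cloud(c)
    p=P[(P[...,0]>.36)&(P[...,0]<.6)&(P[...,1]<-.3)&(P[...,1]>-.5)&(P[...,2]>.03)&(P[...,2]<.06)]
    print(len(p),cv2.minAreaRect((p[:,:2]*1000).astype(np.float32)) if len(p)>9 else 0)
    cv2.imwrite("pics/s2.png",cv2.resize(c["pixels"][100:260,320:540][:,:,::-1],None,fx=3,fy=3,interpolation=cv2.INTER_CUBIC))
E
```

```text
time: 2.3
eef_pos: [0.4803, -0.4021, 0.1494]
tcp_rot: [0.984, -0.177, -0.002, -0.002]
contact_force: [0.6, -1.5, 1.5]
opening: 1.001
finger_force: 0.0
[ 0.4813 -0.4035  0.1519] -20.459640863804047
0 0
```

View pics/s2.png

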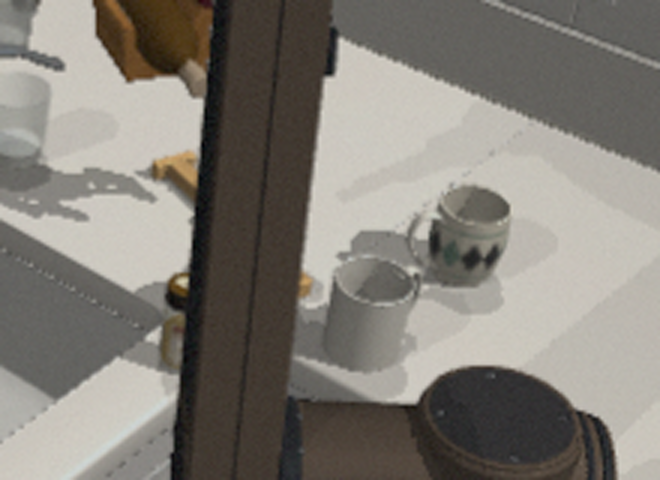

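The arm hides the grip in this view, and only the crossbar shows at crop (175,165). The pose matches the measurement, so I descend and grip.

```bash
python3 -m inch '[[0,0,0,0.035,0],[0,0,0,0.07,0],[0,0,0,0.1,0],[0,0,0,0.12,0],[0,0,0,0.133,0]]'
python3 -m inch '[[0,0,0,0,0],[0.7,0,0,0,0],[0.9,0,0,0,0],[1,0,0,0,0],[1,0,0,0,0]]' 60
python3 -m inch '[[1,0,0,0,0],[1,0,0,0,0],[1,0,0,0,0],[1,0,0,0,0],[1,0,0,0,0]]' 60
```

```text
time: 2.82
eef_pos: [0.4812, -0.4038, 0.0181]
tcp_rot: [0.984, -0.178, 0.0, 0.0]
contact_force: [0.5, -0.1, 0.4]
opening: 1.001
finger_force: 0.0
time: 3.23
eef_pos: [0.4822, -0.4044, 0.0205]
tcp_rot: [0.984, -0.178, 0.001, 0.001]
contact_force: [0.7, 0.2, 0.2]
opening: 0.455
finger_force: 0.0
time: 3.65
eef_pos: [0.4819, -0.4042, 0.0198]
tcp_rot: [0.984, -0.178, 0.001, 0.001]
contact_force: [-1.5, -0.8, 5.1]
opening: 0.245
finger_force: 60.0
```

```bash
python3 -m inch '[[1,0,0,-0.02,0],[1,0,0,-0.05,0],[1,0,0,-0.09,0],[1,0,0,-0.13,0],[1,0,0,-0.17,0]]'
python3 -m inch '[[1,0,0,-0.02,-7],[1,0,0,-0.02,-14],[1,0,0,-0.02,-21],[1,0,0,-0.02,-28],[1,0,0,-0.02,-35]]' >/dev/null
python3 -m inch '[[1,0,0,0,-7],[1,0,0,0,-14],[1,0,0,0,-21],[1,0,0,0,-28],[1,0,0,0,-35]]' >/dev/null
python3 -m inch '[[1,0,0,0,-7],[1,0,0,0,-14],[1,0,0,0,-21],[1,0,0,0,-28],[1,0,0,0,-35]]'
python3 - <<'E'
from h import *
np.set_printoptions(precision=4,suppress=True)
s=ctrl.get_state();M=R.from_quat(s["tcp_rot"]).as_matrix();print(s["eef_pos"],M,np.degrees(np.arctan2(M[1,0],M[0,0])),s["qpos"])
for n in("top","scene"):
    c=ctrl.read_camera(n);P=cloud(c)
    cv2.imwrite(f"pics/{n}3.png",c["pixels"][:,:,::-1])
    e=s["eef_pos"];d=P-e;a=d@M[:,0];b=d@M[:,1];h=d[...,2]
    m=(a>.05)&(a<.2)&(abs(b)<.04)&(abs(h)<.06)
    print(n,m.sum(),'amax',np.percentile(a[m],97) if m.any() else 0)
    if m.sum()>20:
        for l,u in((.05,.1),(.1,.15),(.155,.18)):
            k=m&(a>l)&(a<u);print(l,k.sum(),np.median(b[k]),np.median(P[...,2][k]),np.percentile(b[k],[3,97]))
E
```

```text
time: 4.07
eef_pos: [0.4803, -0.4021, 0.1881]
tcp_rot: [0.984, -0.178, -0.001, -0.001]
contact_force: [0.8, -1.0, -0.9]
opening: 0.244
finger_force: 59.1
time: 5.32
eef_pos: [0.4806, -0.4024, 0.2066]
tcp_rot: [0.738, 0.675, 0.0, -0.002]
contact_force: [-0.2, 0.5, -2.2]
opening: 0.249
finger_force: 59.1
[ 0.4806 -0.4024  0.2066] [[ 0.089   0.996  -0.0019]
 [ 0.996  -0.089   0.0024]
 [ 0.0022 -0.0021 -1.    ]] 84.8954105716309 [-0.8589  0.204   1.7216  0.0001  1.2191 -0.7698]
top 548 amax 0.16951016762654597
0.05 188 -0.0023940395775362837 0.20941449871811468 [-0.0125  0.0086]
0.1 184 -0.0025772862717018934 0.2093471979238487 [-0.0125  0.0083]
0.155 161 -0.0013228100205694687 0.2086662000552013 [-0.0288  0.0243]
scene 229 amax 0.17548363857487734
  return _methods._mean(a, axis=axis, dtype=dtype,
  ret = ret.dtype.type(ret / rcount)
Traceback (most recent call last):
IndexError: index -1 is out of bounds for axis 0 with size 0
```

View pics/top3.png

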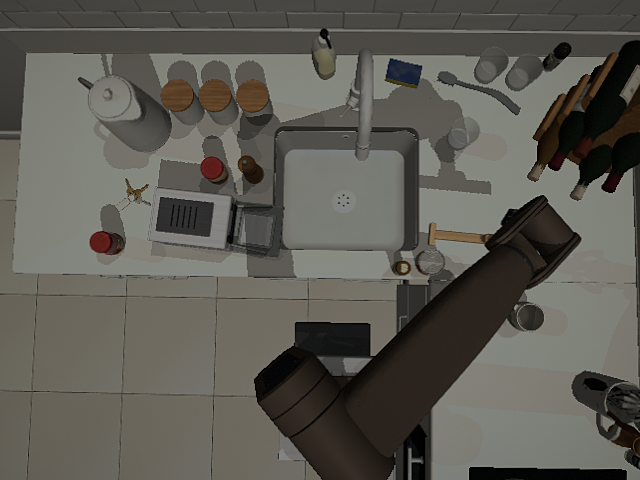

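```bash
python3 -m inch '[[1,0.04,-0.0016,0,0],[1,0.08,-0.0032,0,0],[1,0.12,-0.0049,0,0],[1,0.16,-0.0065,0,0],[1,0.20,-0.008,0,0]]' >/dev/null
python3 -m inch '[[1,0.04,-0.0016,0,0.4],[1,0.08,-0.0032,0,0.4],[1,0.12,-0.0049,0,0.4],[1,0.16,-0.0065,0,0.4],[1,0.198,-0.008,0,0.4]]' 
python3 -m inch '[[1,0,0,0.03,0],[1,0,0,0.06,0],[1,0,0,0.09,0],[1,0,0,0.09,0],[1,0,0,0.09,0]]'
python3 - <<'E'
from h import *
np.set_printoptions(precision=4,suppress=True)
s=ctrl.get_state();M=R.from_quat(s["tcp_rot"]).as_matrix();print(s["eef_pos"],np.degrees(np.arctan2(M[1,0],M[0,0])))
c=ctrl.read_camera("top");P=cloud(c)
f=np.array([.0966,.9953,0]);l=np.array([-.9953,.0966,0]);o=np.array([.5269,.2946,0])
d=P-o;a=d@f;b=d@l;Z=P[...,2]
m=(a>0.02)&(a<.2)&(Z>.11)&(Z<.135)&(abs(b)<.1);print("housing lateral",np.percentile(b[m],[1,99]))
for lo,hi in((.02,.06),(.15,.19)):
    k=m&(a>lo)&(a<hi);print(lo,np.percentile(b[k],[1,99]))
m2=(abs(b)<.1)&(Z>.11)&(Z<.135);print("front",np.percentile(a[m2],[1,99]))
for q in("tray","mouth"):
    for r in ctrl.tip_of(q,c)[:1]+ctrl.spot_in(q,c)[:1] if q=="tray" else ctrl.tip_of(q,c)[:1]:
        p=atz(c,r["at"],.008)-o;print(q,r["score"],r["at"],p@f,p@l)
cr=c["pixels"][180:270,220:390];cv2.imwrite("pics/c4.png",cv2.resize(cr[:,:,::-1],None,fx=4.5,fy=4.5,interpolation=cv2.INTER_CUBIC))
d=P-s["eef_pos"];A=d@M[:,0];B=d@M[:,1];k=(A>.06)&(A<.15)&(abs(B)<.03)&(abs(d[...,2])<.03);print("stick",np.median(B[k]),np.median(Z[k]),k.sum())
# pixel of sealer frame points
for n,(x,y,z) in {"mouthL":(0,.055,.008),"mouthR":(0,-.055,.008),"a-105":(-.105,0,.036),"a-135":(-.135,0,.008)}.items():
    w=o+x*f+y*l+np.array([0,0,z]);pc=rot(c).T@(w-c["xyz"]);uv=cv2.projectPoints(pc[None],np.zeros(3),np.zeros(3),K(c),np.array(c["D"],float))[0].ravel()
    print(n,(uv-[220,180])*4.5)
E
```

```text
time: 6.25
eef_pos: [0.5022, -0.0033, 0.2078]
tcp_rot: [0.744, 0.669, -0.0, -0.0]
contact_force: [0.4, 0.3, -1.1]
opening: 0.247
finger_force: 59.1
time: 6.67
eef_pos: [0.5011, -0.005, 0.1163]
tcp_rot: [0.743, 0.669, -0.002, -0.002]
contact_force: [-0.0, -0.1, -1.6]
opening: 0.245
finger_force: 59.1
[ 0.5011 -0.005   0.1163] 84.03720112540722
housing lateral [-0.0727  0.0739]
0.02 [-0.0727  0.0734]
0.15 [-0.0728  0.0738]
front [-0.3988  0.2152]
tray 0.98 [255.0, 231.6] -0.055530079206843205 0.010219224457668104
tray 0.73 [254.8, 230.9] -0.05467985039946717 0.008210547409406278
mouth 0.56 [236.8, 222.1] 0.0020237366571194616 -0.011953003854897639
stick -0.002807661341309358 0.11906822383621107 239
mouthL [ 65.8948 290.0077]
mouthR [ 86.7701 125.7095]
a-105 [228.2098 220.6154]
a-135 [278.5822 230.2202]
```

View pics/c4.png

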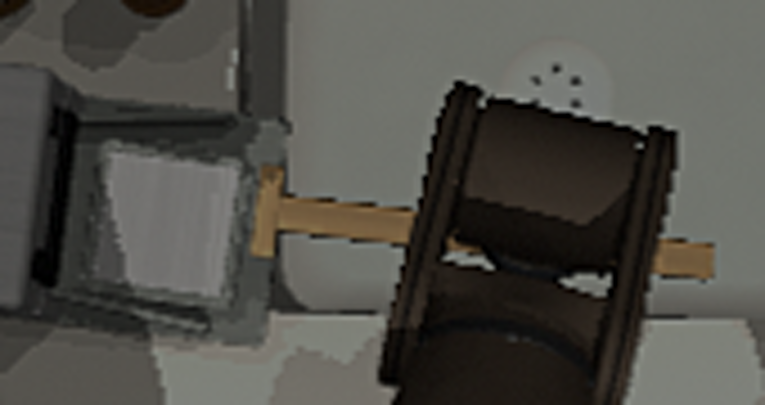

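The tray's near edge is at crop col ~236, about 108 mm before the mouth. The crossbar is square behind it, so I lower the stick to rim height and approach.

```bash
python3 -m inch '[[1,0,-0.002,0.03,0],[1,0,-0.004,0.055,0],[1,0,-0.004,0.075,0],[1,0,-0.004,0.083,0],[1,0,-0.004,0.083,0]]' 80
python3 -m inch '[[1,0.005,0,0,0],[1,0.01,0,0,0],[1,0.015,0,0,0],[1,0.018,0,0,0],[1,0.02,0,0,0]]'
python3 -m inch '[[1,0.003,0,0,0],[1,0.006,0,0,0],[1,0.009,0,0,0],[1,0.012,0,0,0],[1,0.015,0,0,0]]'
```

```text
time: 7.28
eef_pos: [0.4985, -0.0052, 0.0346]
tcp_rot: [0.743, 0.67, -0.001, -0.001]
contact_force: [-0.9, 0.8, -0.7]
opening: 0.244
finger_force: 82.3
time: 7.7
eef_pos: [0.5025, 0.015, 0.0367]
tcp_rot: [0.742, 0.67, 0.001, 0.001]
contact_force: [1.1, -1.2, -1.0]
opening: 0.245
finger_force: 82.4
time: 8.12
eef_pos: [0.5034, 0.0295, 0.0357]
tcp_rot: [0.743, 0.67, 0.001, 0.001]
contact_force: [0.9, -4.7, 0.0]
opening: 0.245
finger_force: 82.5
```

```bash
python3 -m inch '[[1,0.005,0,0,0],[1,0.01,0,0,0],[1,0.015,0,0,0],[1,0.02,0,0,0],[1,0.025,0,0,0]]' | sed -n 2,4p
python3 -m inch '[[1,0.005,0,0,0],[1,0.01,0,0,0],[1,0.015,0,0,0],[1,0.02,0,0,0],[1,0.025,0,0,0]]' | sed -n 2,4p
python3 -m inch '[[1,0.005,0.0005,0,0],[1,0.01,0.001,0,0],[1,0.015,0.001,0,0],[1,0.02,0.0015,0,0],[1,0.025,0.002,0,0]]' | sed -n 2,4p
```

```text
eef_pos: [0.5064, 0.0541, 0.0358]
tcp_rot: [0.743, 0.669, 0.001, 0.001]
contact_force: [2.4, -6.8, -1.1]
eef_pos: [0.5086, 0.0792, 0.0356]
tcp_rot: [0.743, 0.669, 0.0, 0.001]
contact_force: [2.5, -5.3, -0.3]
eef_pos: [0.5122, 0.1041, 0.0351]
tcp_rot: [0.742, 0.67, -0.0, 0.0]
contact_force: [1.0, -5.1, -0.2]
```

```bash
python3 -m inch '[[1,0.005,0.0005,0,0],[1,0.01,0.001,0,0],[1,0.015,0.001,0,0],[1,0.02,0.0015,0,0],[1,0.025,0.002,0,0]]' | sed -n 2,4p
python3 -m inch '[[1,0.004,0,0,0],[1,0.008,0,0,0],[1,0.012,0,0,0],[1,0.016,0,0,0],[1,0.02,0,0,0]]' | sed -n 2,4p
python3 - <<'E'
from h import *
c=ctrl.read_camera("top");cv2.imwrite("pics/c5.png",cv2.resize(c["pixels"][180:270,190:360][:,:,::-1],None,fx=4.5,fy=4.5,interpolation=cv2.INTER_CUBIC))
E
```

```text
eef_pos: [0.516, 0.1294, 0.0349]
tcp_rot: [0.742, 0.67, -0.001, -0.001]
contact_force: [-0.9, -3.5, 0.6]
eef_pos: [0.5186, 0.1491, 0.0351]
tcp_rot: [0.742, 0.67, -0.0, -0.0]
contact_force: [0.4, -2.8, -0.5]
```

View pics/c5.png

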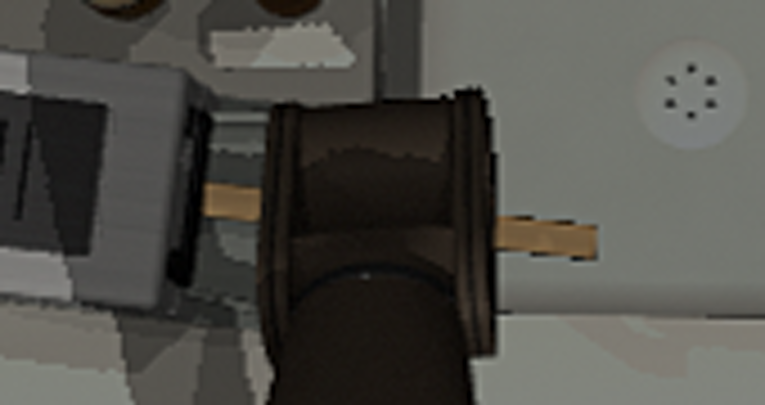

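```bash
python3 -m inch '[[1,0.0015,0,0,0],[1,0.003,0,0,0],[1,0.0045,0,0,0],[1,0.006,0,0,0],[1,0.0075,0,0,0]]' | sed -n '1,2p;4p'
python3 -m inch '[[1,0.0015,0,0,0],[1,0.003,0,0,0],[1,0.0045,0,0,0],[1,0.006,0,0,0],[1,0.0075,0,0,0]]' | sed -n '2p;4p'
```

```text
time: 10.67
eef_pos: [0.5195, 0.1561, 0.0353]
contact_force: [0.2, -2.9, -1.4]
eef_pos: [0.5205, 0.1625, 0.0354]
contact_force: [0.2, -7.5, 0.1]
```

```bash
python3 -c "
from plant import ctrl
s=ctrl.get_state();print(s['contact_force'],s['eef_pos'])"
```

```text
[ 0.24869225 -7.46135245  0.0746479 ] [0.52048718 0.16254839 0.03541791]
```

The force has risen to 7.5 N, so the tray is now on the plate. I go on in small steps.

```bash
python3 -m inch '[[1,0.001,0,0,0],[1,0.002,0,0,0],[1,0.003,0,0,0]]' | sed -n '2p;4p'
python3 -m inch '[[1,0.0005,0,0,0],[1,0.001,0,0,0],[1,0.001,0,0,0]]' | sed -n '2p;4p'
```

```text
eef_pos: [0.5208, 0.1654, 0.0354]
contact_force: [0.5, -7.3, -0.2]
eef_pos: [0.5209, 0.1666, 0.0354]
contact_force: [-0.4, -6.1, -0.0]
```

```bash
python3 -m inch '[[1,0.0005,0,0,0],[1,0.001,0,0,0],[1,0.001,0,0,0]]' | sed -n '2p;4p'
python3 -m inch '[[1,0.0005,0,0,0],[1,0.001,0,0,0],[1,0.001,0,0,0]]' | sed -n '2p;4p'
```

```text
eef_pos: [0.5209, 0.1675, 0.0354]
contact_force: [0.1, -7.0, -0.3]
eef_pos: [0.5211, 0.168, 0.0354]
contact_force: [-0.9, -9.9, 0.8]
```

```bash
python3 -m inch '[[1,0.0005,0,0,0],[1,0.0005,0,0,0],[1,0.0005,0,0,0]]' | sed -n '2p;4p'
```

```text
eef_pos: [0.5211, 0.168, 0.0355]
contact_force: [-1.2, -10.2, 0.3]
```

```bash
python3 -m inch '[[1,0.0005,0,0,0],[1,0.0005,0,0,0],[1,0.0005,0,0,0]]' | sed -n '2p;4p'
```

```text
eef_pos: [0.5212, 0.168, 0.0355]
contact_force: [-0.8, -12.5, 1.7]
```

```bash
python3 -m inch '[[1,0.0003,0,0,0],[1,0.0005,0,0,0],[1,0.0005,0,0,0]]' | sed -n '2p;4p'; python3 -m inch '[[1,0.0002,0,0,0],[1,0.0002,0,0,0],[1,0.0002,0,0,0]]' | sed -n '1,2p;4p'
```

```text
eef_pos: [0.5212, 0.168, 0.0355]
contact_force: [-1.7, -13.7, 2.0]
time: 13.08
eef_pos: [0.5212, 0.168, 0.0356]
contact_force: [-1.1, -15.5, 2.6]
```

The tray is dead: force rose from 10 to 15.5 N with no motion. Next I draw the stick straight out.

```bash
python3 -m inch '[[1,-0.003,0,0,0],[1,-0.01,0,0,0],[1,-0.02,0,0,0],[1,-0.03,0,0,0],[1,-0.04,0,0,0]]' | sed -n '2p;4p'
python3 -m inch '[[1,-0.012,0,0,0],[1,-0.024,0,0,0],[1,-0.036,0,0,0],[1,-0.048,0,0,0],[1,-0.06,0,0,0]]' | sed -n '2p;4p'
python3 -m inch '[[1,-0.02,0,0,0],[1,-0.04,0,0,0],[1,-0.06,0,0,0],[1,-0.08,0,0,0],[1,-0.1,0,0,0]]' | sed -n '2p;4p'
python3 -m inch '[[1,0,0,-0.03,0],[1,0,0,-0.06,0],[1,0,0,-0.1,0],[1,0,0,-0.14,0],[1,0,0,-0.17,0]]'
python3 - <<'E'
from h import *
np.set_printoptions(precision=4,suppress=True)
s=ctrl.get_state();M=R.from_quat(s["tcp_rot"]).as_matrix();print(np.degrees(np.arctan2(M[1,0],M[0,0])),s["qpos"])
c=ctrl.read_camera("top");d=ctrl.read_camera("scene")
a=cv2.resize(c["pixels"][170:270,140:330],None,fx=4,fy=4,interpolation=cv2.INTER_CUBIC)
b=cv2.resize(d["pixels"][220:350,130:360],None,fx=3.3,fy=3.3)[:200+200,:760]
cv2.imwrite("pics/c6.png",cv2.resize(np.vstack([a[:300],b[:300,:760] if b.shape[1]>=760 else cv2.resize(b,(760,300))])[:,:,::-1],(760,600)))
P=cloud(c);d=P-s["eef_pos"];A=d@M[:,0];B=d@M[:,1];k=(A>.06)&(A<.15)&(abs(B)<.03)&(abs(d[...,2])<.03);print("stick",np.median(B[k]),np.median(P[...,2][k]),k.sum())
for l,u in((.06,.09),(.12,.15)):
    q=k&(A>l)&(A<u);print(np.median(B[q]),np.median(d[...,2][q]))
E
```

```text
eef_pos: [0.5169, 0.1308, 0.0353]
contact_force: [0.1, 0.3, -1.6]
eef_pos: [0.5109, 0.0704, 0.0354]
contact_force: [0.5, 0.7, -1.9]
eef_pos: [0.5005, -0.0294, 0.0355]
contact_force: [0.4, 0.5, -1.5]
time: 14.75
eef_pos: [0.5013, -0.0287, 0.2089]
tcp_rot: [0.742, 0.67, 0.001, 0.002]
contact_force: [1.1, -0.2, -1.6]
opening: 0.243
finger_force: 82.2
84.11661519459324 [-0.2596 -0.0825  2.0182  0.0001  1.202  -0.1569]
stick -0.0025189387080818636 0.2111860007439661 293
-0.002104809272669116 0.0021754078099159024
-0.002588737686580466 0.0021765068185658765
```

View pics/c6.png

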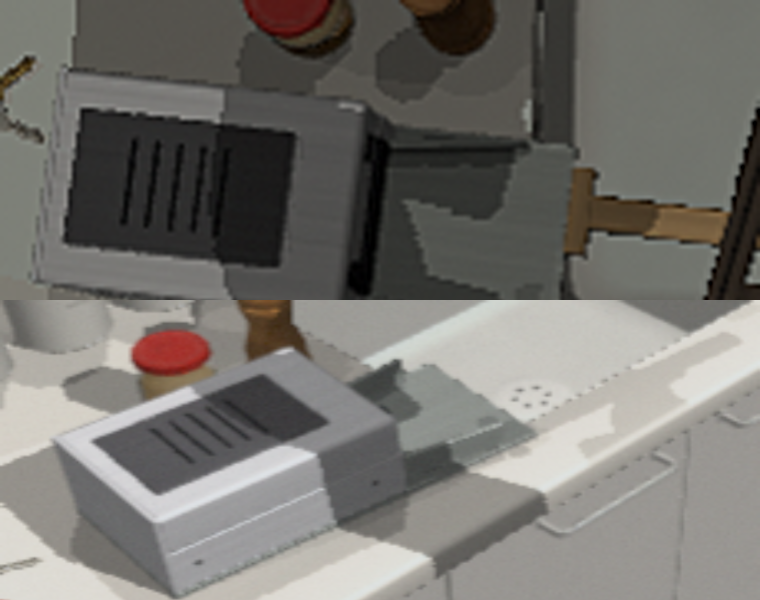

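The apron is empty, the tray is inside and the stick is clear. I take the stick back to its old place.

```bash
python3 -m inch '[[1,-0.038,0.0018,0,0],[1,-0.075,0.0036,0,0],[1,-0.112,0.0054,0,0],[1,-0.15,0.0072,0,0],[1,-0.187,0.009,0,0]]' >/dev/null
python3 -m inch '[[1,-0.038,0.0018,0,0],[1,-0.075,0.0036,0,0],[1,-0.112,0.0054,0,0],[1,-0.15,0.0072,0,0],[1,-0.187,0.009,0,0]]' | sed -n 2p
python3 -m inch '[[1,0,0,0,7],[1,0,0,0,14],[1,0,0,0,21],[1,0,0,0,28],[1,0,0,0,35]]' >/dev/null
python3 -m inch '[[1,0,0,0,7],[1,0,0,0,14],[1,0,0,0,21],[1,0,0,0,28],[1,0,0,0,35]]' >/dev/null
python3 -m inch '[[1,0,0,0,7],[1,0,0,0,14],[1,0,0,0,21],[1,0,0,0,28],[1,0,0,0,34.6]]' >/dev/null
python3 -m inch '[[1,0,0,0.035,0],[1,0,0,0.07,0],[1,0,0,0.105,0],[1,0,0,0.14,0],[1,0,0,0.16,0]]'
python3 -m inch '[[1,0,0,0.01,0],[1,0,0,0.018,0],[1,0,0,0.022,0],[1,0,0,0.025,0],[1,0,0,0.025,0]]'
```

```text
eef_pos: [0.479, -0.4035, 0.2034]
time: 17.35
eef_pos: [0.4772, -0.3989, 0.0389]
tcp_rot: [0.984, -0.178, -0.004, -0.003]
contact_force: [-0.4, -0.2, -1.6]
opening: 0.242
finger_force: 82.4
time: 17.77
eef_pos: [0.481, -0.4023, 0.0212]
tcp_rot: [0.984, -0.178, 0.001, 0.001]
contact_force: [-0.9, 0.4, -1.2]
opening: 0.244
finger_force: 82.4
```

```bash
python3 -m inch '[[1,0,0,0.0005,0],[1,0,0,0.001,0],[1,0,0,0.001,0]]' | sed -n '2p;4p'
python3 -m inch '[[1,0,0,0.0005,0],[1,0,0,0.0005,0]]' | sed -n '2p;4p'
```

```text
eef_pos: [0.481, -0.4021, 0.0204]
contact_force: [0.4, -0.0, -1.5]
eef_pos: [0.481, -0.4021, 0.0199]
contact_force: [-0.7, 0.7, 1.7]
```

Touched down. I open, retreat and check.

```bash
python3 -m inch '[[0.7,0,0,0,0],[0.5,0,0,0,0],[0.2,0,0,0,0],[0,0,0,0,0],[0,0,0,0,0]]'|sed -n '5,6p'
python3 -m inch '[[0,0,0,0,0],[0,0,0,0,0],[0,0,0,0,0],[0,0,0,0,0],[0,0,0,0,0]]'|sed -n '5,6p'
python3 -m inch '[[0,0,0,-0.02,0],[0,0,0,-0.05,0],[0,0,0,-0.09,0],[0,0,0,-0.13,0],[0,0,0,-0.17,0]]'
python3 -m inch '[[0,-0.04,0,0,0],[0,-0.08,0,0,0],[0,-0.1,0,0,0],[0,-0.1,0,0,0],[0,-0.1,0,0,0]]'
python3 - <<'E'
from h import *
c=ctrl.read_camera("top");save(c,"pics/end.png");P=cloud(c)
m=(P[...,0]>.35)&(P[...,0]<.68)&(P[...,1]>-.5)&(P[...,1]<-.34)
p=P[m&(P[...,2]>.012)&(P[...,2]<.06)];print(len(p),cv2.minAreaRect((p[:,:2]*1000).astype(np.float32)))
q=p[(p[:,0]>.55)];print("front z",np.median(q[:,2]))
E
```

```text
opening: 0.854
finger_force: 0.0
opening: 1.002
finger_force: 0.0
time: 19.43
eef_pos: [0.4802, -0.4012, 0.1902]
tcp_rot: [0.984, -0.178, -0.0, -0.0]
contact_force: [1.3, -0.3, 0.3]
opening: 1.006
finger_force: 0.0
time: 19.85
eef_pos: [0.3863, -0.3665, 0.1891]
tcp_rot: [0.984, -0.178, 0.0, 0.0]
contact_force: [-0.1, 0.7, 0.4]
opening: 0.997
finger_force: 0.0
804 ((512.4625244140625, -403.3025207519531), (55.88473129272461, 280.24468994140625), 65.95503997802734)
front z 0.02255936053108809
```

View pics/end.png

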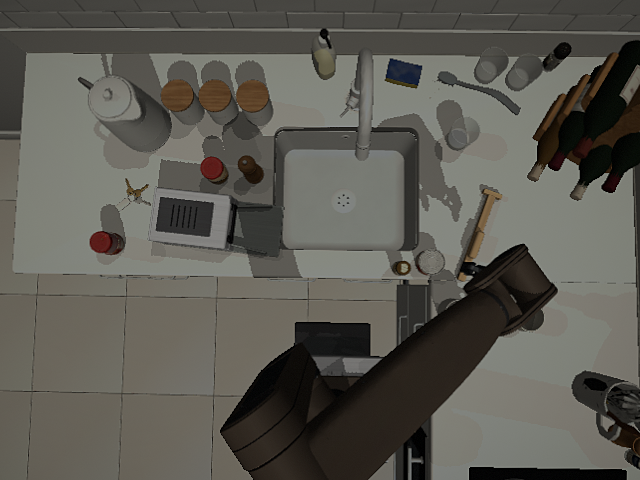

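The stick lies flat at (465,275)→(490,190), the apron at (255,229) is empty, and the tin and jar have not moved. I hand in.

```bash
python3 -c "
from plant import ctrl
print(ctrl.sign_off())"
```

```text
the job is handed in; nothing more can be done
None
```

The tray stopped dead about 143 mm inside the mouth (highest push reading 15.5 N), the stick is back flat on the worktop, and the job is handed in; the flap and seat plate could not be seen directly.

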